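# Gauge the clearance under the presser foot

## Task

Check the presser-foot clearance of the embroidery machine: pick up the orange-handled taper gauge by its handle and, keeping its blade flat on the needle plate, slide it in under the middle of the presser foot from the open end of the free arm until it just drags snugly between foot and plate, without forcing it in so that the foot is jacked up. Finish holding the gauge still by its handle at that depth; do not let go. Leave the other things on the table where they are.

Things in the scene. Friction and masses are not known exactly. Their poses are not given: they have to be found in the camera images.
- gauge: taper gauge lying flat on the cork mat: orange block handle 70 long, 20 wide, 32 high, and a straight steel blade 16 wide out of its front end. Origin: centre of the handle's underside, level with the blade's underside. x along the blade to the tip, z up. Handle from x -35 to +35, blade from +35 to +165. Mass about 90 g, centred about 26 mm ahead of the origin
- gauge_tip (a point): middle of the blade's tip edge at the flat underside, 165 mm ahead of the gauge's origin. The blade is 1.5 thick at the tip and grows evenly to 6.5 at 70 mm behind it (1 mm more for each 14 mm); from there to the handle it stays 6.5
- machine: ivory free-arm embroidery machine fixed to the table, 410 long, 180 deep, 300 high. Origin: on the table right under the needle. y runs along the free arm from its open end to the pillar, x to the side away from the robot, z up. The head over the needle spans x -61 to +69, y -48 to +32, its underside 180 above the table; a base plate 32 high starts at y -75
- plate_point (a point): point on the needle plate's surface right under the centre of the foot's sole, 105 above the table
- open_end (a point): middle of the upper edge of the free arm's open end, 70 mm from plate_point. The free arm is 78 wide; its flat top is flush with the steel needle plate all the way to the pillar, 105 above the table. The blade comes in over this end, along the machine's y
- sole_point (a point): centre of the underside of the presser foot's flat sole (20 wide along the machine's y, 34 long along its x, 3 thick), level with the plate and 2.7 to 5.5 mm above it before gauging
- foot (a joint): lift of the presser foot on its spring bar, in m: 0 is its resting stop, it grows as the foot is pushed up, to 0.012. About 7 N starts it off the stop, each further mm takes 1.25 N more. The blade going in meets the sole's near edge and within a few mm drags with about 5 to 14 N; pushed on, it raises the foot 1 mm for each 14 mm of travel
- mat: thin cork mat, 200 by 300, 3 thick, on which the gauge and some small things lie; origin at the centre of its underside
- cone_navy: loose navy thread cone, 64 across, 115 high, origin under its centre; leave it alone
- cone_ochre: loose ochre thread cone, 64 across, 115 high, origin under its centre; leave it alone
- bobbin_a: loose red bobbin on the mat, 20 across, 12 high, origin under its centre; leave it alone
- bobbin_b: loose cream bobbin on the mat, 20 across, 12 high, origin under its centre; leave it alone
- seam_ripper: loose seam ripper lying on the mat, 125 long along its x, 12 high, orange handle; leave it alone
- snips: loose thread snips lying on the table, 135 long along x, 30 wide, 9 high, black handles; leave them alone
- screwdriver: loose screwdriver with a red handle lying on the table, 150 long; leave it alone
Not all that is in view belongs to the job. Of the things that look like the gauge, the middle-sized one is meant.

How it is judged:
On the way, in this order (a step that is already met when the one before it is completed fails the run):
1. the gauge is lifted off the mat in the fingers (height (world z) of gauge above 0.05 m and contact force between the fingers and gauge above 2 N and contact force between gauge and mat below 0.05 N), for 0.2 s.
2. the blade's tip has passed under the middle of the presser foot (x of sole_point in the frame of gauge between 0.08 and 0.163 m and y of sole_point in the frame of gauge between -0.01 and 0.01 m and z of sole_point in the frame of gauge between 0.001 and 0.008 m), for 0.1 s.
At the end, for the whole second after the job is handed in: The blade, come in from the arm's open end, lies flat (3 degrees) on the plate under the foot's middle (10 mm sideways), its tip 2 to 85 mm past the sole's centre, foot pressing it with over 2 N, plate over 1 N, the foot raised under 1.2 mm; the gauge is still, the fingers gripping its handle (all of step 2 and contact force between gauge and foot above 2 N and contact force between gauge and machine above 1 N and value of joint foot below 0.0012 m and angle between the z axis of gauge and the z axis of machine, either way round below 0.05 rad and contact force between the fingers and gauge above 2 N and linear speed of gauge below 0.01 m/s and y of gauge in the frame of machine below -0.08 m and x of the grasp point in the frame of gauge between -0.045 and 0.045 m); the arm keeps its last pose, push and grip.
It fails at once if the blade is forced in: the foot is jacked up more than 4 mm (value of joint foot above 0.004 m).
It fails at once if another thing on the table is pushed more than 30 mm from its place or a cone is knocked over (distance of any of cone_navy, cone_ochre, bobbin_a, bobbin_b, seam_ripper, snips, screwdriver from where it was at the start of the episode above 0.03 m or angle between any of cone_navy, cone_ochre's own z axis and vertical above 0.5 rad).
It also fails if it takes over 58 s, if anything falls off the work surface, if the arm or the gripper's body presses on something with over 40 N, if the wrist force passes 120 N, or if a joint passes its speed limit or range.

## Robot

A 6-joint arm with a two-finger parallel gripper is mounted at the origin on the work surface. World frame = base frame: x ahead of the robot, y to its left, z up, the work surface at z = 0. Lengths are in m, angles in rad, forces in N, time in s.
With the tool pointing down it reaches from about 0.35 to 0.875 m from the base axis. Payload 4.2 kg.
Tool frame: the origin (TCP) lies midway between the tips of the shut fingers; the grasp point (between the pads) lies 19 mm behind it; z points along the fingers, y is the line along which they close (so a half turn about z gives the same grasp; the last joint's range is limited). The gripper opens to 87 mm and grips with 3 to 60 N. Pads are 19 mm wide; open, the fingers measure 117 mm over their backs; the gripper's body (75 mm by 190 mm) begins 51 mm behind the grasp point.
Start: joints at [1.414, 0.385, 0.008, 0, -1.194, -0.259], TCP at [0.252, 0.572, 0.223] pointing down, gripper open.
Joint ranges: [-3.14, 3.14], [-1.21, 2.06], [-1.07, 1.41], [-3.16, 2.05], [-2.99, -0.16], [-3.1, 3.1]. Speed limits (rad/s): [2.79, 2.79, 3.14, 3.14, 3.14, 3.14].

## Interface

Orientations are given as a rotation vector (axis times angle).
In Python, from cell import observe, snapshot, arm gives the robot as it stands.
- The arm moves only by the tool carry_out, never from a script. Its arguments are lists of equal length, an entry for each row: "travel": the shift along the tool's x, y, z in m, a list of three; "turn": the turn, a rotation vector about the tool's x, y, z in degrees, a list of three; "gripper": the opening, from 0 (shut) to 1 (fully open). In form: {"travel": [[dx, dy, dz], ...], "turn": [[wx, wy, wz], ...], "gripper": [gripper, ...]}. A call has exactly 10 rows; each row shifts and turns the commanded pose from where the row before left it, along the tool's axes as they then stand; what a row does not reach is not made up. A row lasts 1/8 s, in which the tool goes at most 62.5 mm and 10.7 degrees, less where a joint would pass 70% of its speed; a pose out of reach is approached as far as the arm can. A call with a gripper value outside its range is refused whole. The fingers move at their own pace and stop on an object; "squeeze" is the grip in N (left out, the last holds). Time passes only in rows, so rows that do not move let the fingers close, or fill a call up. It gives the time, the measured TCP pose, the force, the opening and the grip force at its end, in the units of the state.
- observe(): the state, without advancing time (a new reading comes with each control period).
- snapshot(name): name is "scene" or "top"; returns a dict with "pixels" (384x512x3 uint8, red, green, blue), "mtx" (3x3 intrinsics, pixels), "R" (3x3) and "t" (3): a world point X has camera coordinates R X + t. Camera axes: x right, y down, z forward; pixel columns grow to the right and rows downward; lengths in m; the calibration is good to about 2 mm. A picture is of the moment at which its call begins. There is no depth.
- arm.hand_in(): hands the job in; it is judged then, once.
The state is a dict: "clock": time; "qpos": joint angles; "joint_velocities": joint speeds; "effort": joint torques, N m; "tool_pos": TCP position; "ee_rot": TCP orientation; "ft_force": force on the tool from outside, world axes, zero at the start; "ft_torque": the same for the moment, N m; "finger_gap": opening from 0.0 (shut) to 1.0 (fully open); "finger_force": force on a finger pad.
Only numpy, scipy, OpenCV 4.12 (cv2) and the standard library are available. Lean on these libraries where they do the work, as an engineer would, in place of code of your own. Each camera call takes 0.05 s, during which the arm holds its last target. There are 200 camera calls.

## Working session

There is one attempt and no reset: what is moved stays moved. The work goes in short steps, Python scripts to look and compute and a tool call to move; the robot and the scene stay as the last step left them, time stands still between calls to the robot, and variables do not carry over. Pictures are saved under pics/ and viewed, at most 10 in all, crops included, and the job is handed in when it is done.

Besides the shell and the picture viewer there is one more tool, called after ">>>" in YAML: its name, and indented under it one key for each argument. carry_out: Moves the arm, as the interface text tells. Its arguments: {"type":"object","properties":{"travel":{"type":"array"},"turn":{"type":"array"},"gripper":{"type":"array"},"squeeze":{"type":"number"}},"required":["travel","turn","gripper"]}

```bash
mkdir -p pics; ls; python3 - <<'E'
from cell import observe, snapshot, arm
import cv2,numpy as np,pickle
s=observe();print(s)
d={}
for n in("scene","top"):
    p=snapshot(n);d[n]=p
    cv2.imwrite(f"pics/{n}0.png",cv2.resize(p["pixels"][:,:,::-1],(800,600),interpolation=cv2.INTER_CUBIC))
    print(n,p["mtx"].tolist(),(-p["R"].T@p["t"]).round(3),p["R"].round(3).tolist())
pickle.dump(d,open("v0.pkl","wb"))
E
```

```text
pics
{'clock': 0.0, 'qpos': array([ 1.41356623e+00,  3.85544635e-01,  6.64945178e-03, -4.97962278e-04,
       -1.19402524e+00, -2.58600823e-01]), 'joint_velocities': array([-8.66758383e-04, -1.18675623e-03, -9.31798919e-04,  2.33843771e-05,
       -1.36616519e-04,  1.22248619e-03]), 'effort': array([ 8.20652986e-04, -3.90671396e+01,  1.87408501e+01,  4.21990290e+00,
        1.09557054e-02, -1.94300701e-04]), 'tool_pos': array([0.2522087 , 0.57119565, 0.22147621]), 'ee_rot': array([ 3.07177501e+00, -6.48329175e-01, -5.56671968e-04]), 'ft_force': array([ 1.18492093,  0.51399079, -0.34697349]), 'ft_torque': array([ 0.01053726, -0.04232145, -0.02742371]), 'finger_force': 0.0, 'finger_gap': 1.0014139713543044}
scene [[408.62088441405376, 0.0, 257.2225913315091], [0.0, 408.62088441405376, 193.93834576329317], [0.0, 0.0, 1.0]] [ 0.774 -0.426  1.058] [[0.771, 0.637, -0.009], [0.562, -0.687, -0.46], [-0.3, 0.35, -0.888]]
top [[449.4907742083683, 0.0, 256.13687331050306], [0.0, 449.4907742083683, 192.41760732975987], [0.0, 0.0, 1.0]] [ 0.264 -0.05   1.348] [[-0.009, -1.0, 0.015], [-0.984, 0.007, -0.175], [0.175, -0.016, -0.984]]
```

View pics/scene0.png

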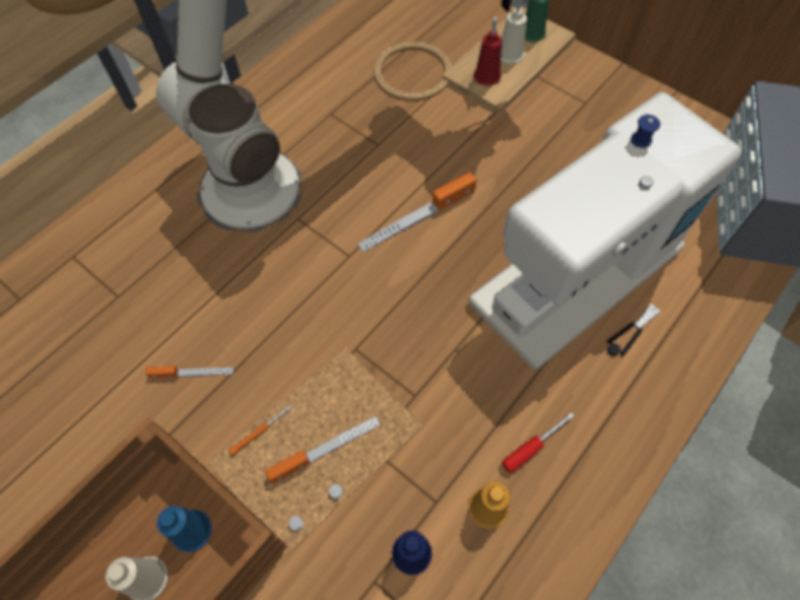

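View pics/top0.png

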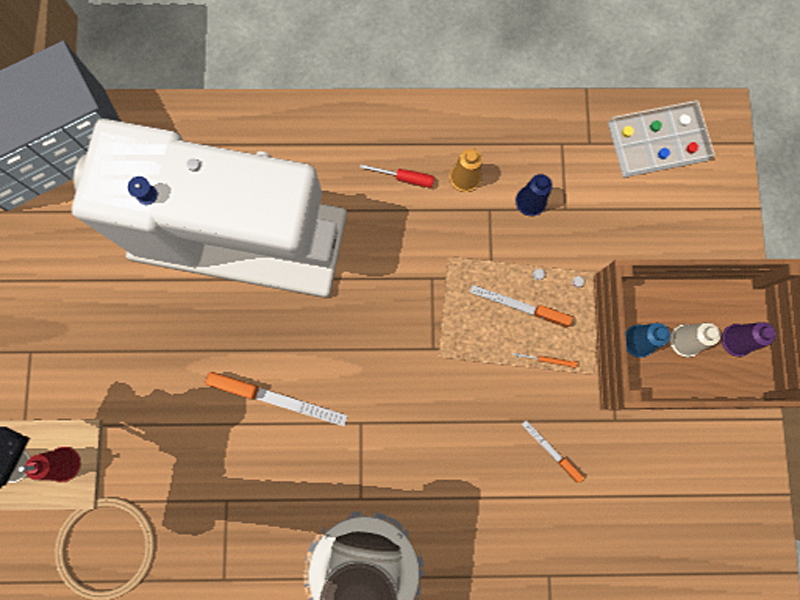

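Candidates (top view, 800 px scale): big gauge (275,398), gauge on the mat (520,305), small gauge (553,450), seam ripper (545,360). The one on the cork mat looks middle-sized. A close crop of it and the machine's open end comes next.

```bash
cat > h.py <<'E'
import numpy as np,cv2,pickle
def P(p): return p["mtx"]@np.c_[p["R"],p["t"]]
def tri(pa,ua,pb,ub):
    X=cv2.triangulatePoints(P(pa),P(pb),np.float64(ua).reshape(2,1),np.float64(ub).reshape(2,1)).ravel();return X[:3]/X[3]
def proj(p,X):
    c=p["R"]@np.asarray(X)+p["t"];return (p["mtx"]@c)[:2]/c[2]
def onz(p,u,z):
    d=p["R"].T@np.linalg.inv(p["mtx"])@[u[0],u[1],1];c=-p["R"].T@p["t"];return c+d*(z-c[2])/d[2]
def crop(p,x,y,w,h,s): return cv2.resize(p["pixels"][y:y+h,x:x+w,::-1],None,fx=s,fy=s,interpolation=cv2.INTER_CUBIC)
E
python3 - <<'E'
from h import *
d=pickle.load(open("v0.pkl","rb"));s,t=d["scene"],d["top"]
a=np.vstack([np.hstack([crop(t,290,170,80,60,5),crop(s,165,255,80,60,5)]),np.hstack([crop(t,160,130,80,60,5),crop(s,295,165,80,60,5)])])
cv2.imwrite("pics/c1.png",a)
E
```

```text
(no output)
```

View pics/c1.png

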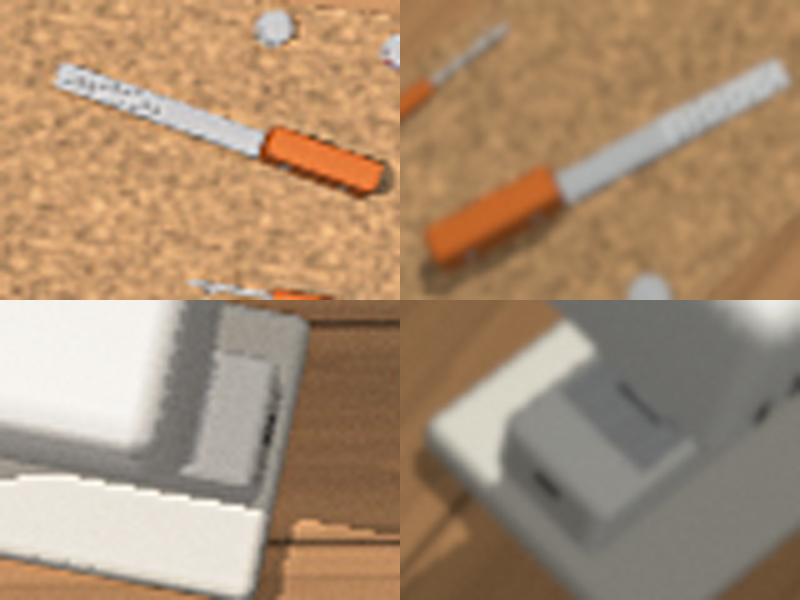

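```bash
python3 - <<'E'
from h import *
d=pickle.load(open("v0.pkl","rb"));s,t=d["scene"],d["top"]
T=lambda x,y,o:(o[0]+x/5-.4,o[1]+y/5-.4)
def q(n,a,b,ot,os): 
    X=tri(t,T(*a,ot),s,T(*b,os)); print(n,X.round(4),(proj(t,X)-T(*a,ot)).round(2)); return X
g=(290,170),(165,255);m=(160,130),(295,165)
tip=q("tip",(59,75),(382,72),*g);j=q("junc",(263,144),(163,188),*g);h=q("htop",(325,157),(93,214),*g)
print(np.linalg.norm(tip-j), np.degrees(np.arctan2(*(tip-j)[[1,0]])), np.degrees(np.arctan2(*(tip-h)[[1,0]])))
a=q("end far",(278,65),(200,220),*m);b=q("end near",(250,187),(112,135),*m)
print(np.linalg.norm(a-b),np.degrees(np.arctan2(*(a-b)[[1,0]])))
print("z fixed end mid",onz(t,T(264,126,m[0]),.105),onz(s,T(156,178,m[1]),.105))
# base plate edges: right edge top view, from (305,320) to (250,590)
for z in(0.032,):
    A,B,C=onz(t,T(305,20,m[0]),z),onz(t,T(250,298,m[0]),z),onz(t,T(0,255,m[0]),z);print(A,B,np.degrees(np.arctan2(*(A-B)[[1,0]])),np.linalg.norm(A-B),np.degrees(np.arctan2(*(C-B)[[1,0]])))
for n,u in dict(bigtip=(346,420),bigback=(208,378),smtip=(524,424),smback=(582,477),midtip=(471,290),midback=(573,321)).items(): print(n,onz(t,np.array(u)*.64,.01).round(3))
E
```

```text
tip [ 0.5272 -0.2102  0.0011] [-0.13 -0.09]
junc [ 0.4821 -0.3309  0.0115] [-0.29 -0.19]
htop [ 0.4703 -0.3638  0.032 ] [-0.08 -0.05]
0.12923099160735776 69.53257319855133 69.67660923808883
end far [0.6327 0.0464 0.0988] [-0.08 -0.08]
end near [0.5647 0.0638 0.0853] [-0.35 -0.33]
0.07149108195113804 -14.354796810764274
z fixed end mid [0.59468461 0.05344201 0.105     ] [0.60243229 0.04920335 0.105     ]
[0.68050582 0.03508952 0.032     ] [0.50866233 0.06699569 0.032     ] -10.518330313196135 0.17478039498286296 79.71168922823064
bigtip [0.275 0.032 0.01 ]
bigback [0.356 0.293 0.01 ]
smtip [ 0.265 -0.302  0.01 ]
smback [ 0.167 -0.407  0.01 ]
midtip [ 0.522 -0.21   0.01 ]
midback [ 0.46  -0.405  0.01 ]
```

>>> carry_out:
  travel:
    - [0, 0, -0.04]
    - [0, 0, -0.04]
    - [0, 0, -0.04]
    - [0, 0, -0.04]
    - [0, 0, -0.02]
    - [0, 0, 0]
    - [0, 0, 0]
    - [0, 0, 0]
    - [0, 0, 0]
    - [0, 0, 0]
  turn:
    - [0, 0, 9.6]
    - [0, 0, 9.6]
    - [0, 0, 9.6]
    - [0, 0, 9.6]
    - [0, 0, 9.6]
    - [0, 0, 9.6]
    - [0, 0, 9.6]
    - [0, 0, 9.6]
    - [0, 0, 9.6]
    - [0, 0, 0]
  gripper: [0.55, 0.55, 0.55, 0.55, 0.55, 0.55, 0.55, 0.55, 0.55, 0.55]

```text
clock: 1.35
tool_pos: [0.2523, 0.5717, 0.402]
ee_rot: [1.799, -2.574, 0.001]
ft_force: [0.3, 0.0, 0.1]
finger_gap: 0.552
finger_force: 0.0
```

>>> carry_out:
  travel:
    - [0.04, -0.027, 0]
    - [0.04, -0.027, 0]
    - [0.04, -0.027, 0]
    - [0.04, -0.027, 0]
    - [0.04, -0.027, 0]
    - [0.04, -0.027, 0]
    - [0.04, -0.027, 0]
    - [0.04, -0.027, 0]
    - [0.04, -0.027, 0]
    - [0.04, -0.027, 0]
  turn:
    - [0, 0, 0]
    - [0, 0, 0]
    - [0, 0, 0]
    - [0, 0, 0]
    - [0, 0, 0]
    - [0, 0, 0]
    - [0, 0, 0]
    - [0, 0, 0]
    - [0, 0, 0]
    - [0, 0, 0]
  gripper: [0.55, 0.55, 0.55, 0.55, 0.55, 0.55, 0.55, 0.55, 0.55, 0.55]

```text
clock: 2.6
tool_pos: [0.3673, 0.1015, 0.4027]
ee_rot: [-1.802, 2.573, 0.0]
ft_force: [0.7, 0.3, -0.5]
finger_gap: 0.552
finger_force: 0.0
```

>>> carry_out:
  travel:
    - [0.04, -0.027, 0]
    - [0.04, -0.027, 0]
    - [0.04, -0.027, 0]
    - [0.04, -0.027, 0]
    - [0.04, -0.027, 0]
    - [0.04, -0.027, 0.04]
    - [0.04, -0.027, 0.04]
    - [0.04, -0.027, 0.04]
    - [0.04, -0.027, 0.04]
    - [0.03, -0.02, 0.02]
  turn:
    - [0, 0, 0]
    - [0, 0, 0]
    - [0, 0, 0]
    - [0, 0, 0]
    - [0, 0, 0]
    - [0, 0, 0]
    - [0, 0, 0]
    - [0, 0, 0]
    - [0, 0, 0]
    - [0, 0, 0]
  gripper: [0.55, 0.55, 0.55, 0.55, 0.55, 0.55, 0.55, 0.55, 0.55, 0.55]

```text
clock: 3.85
tool_pos: [0.4783, -0.3546, 0.2197]
ee_rot: [1.798, -2.573, -0.007]
ft_force: [0.1, 0.7, -0.1]
finger_gap: 0.548
finger_force: 0.0
```

```bash
python3 - <<'E'
from cell import observe,snapshot
from h import *
s=observe();print(s["tool_pos"],s["ee_rot"],s["qpos"].round(2))
d={n:snapshot(n) for n in("scene","top")};pickle.dump(d,open("v1.pkl","wb"))
cv2.imwrite("pics/c2.png",np.hstack([crop(d["top"],280,140,110,120,3.6),crop(d["scene"],120,220,110,120,3.6)]))
E
```

```text
[ 0.47832489 -0.35455403  0.2197488 ] [ 1.79819105 -2.57341962 -0.00662982] [-0.37  0.34 -0.07 -0.   -1.17  0.02]
```

View pics/c2.png

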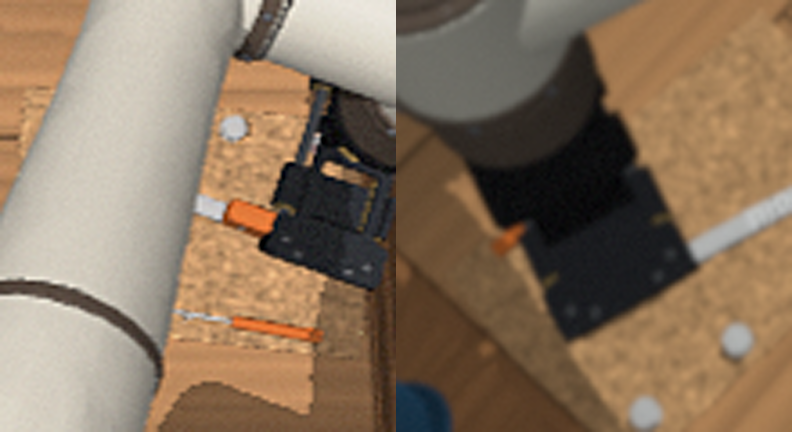

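```bash
python3 - <<'E'
from h import *
d=pickle.load(open("v0.pkl","rb"));s,t=d["scene"],d["top"]
for a,b in [((597,408),(150,425)),((612,408),(150,425)),((612,262),(283,540)),((622,262),(283,540))]:
    X=tri(t,np.array(a)*.64,s,np.array(b)*.64);print(X.round(3),(proj(t,X)-np.array(a)*.64).round(1))
for n,u,z in [("bobA",(538,273),.014),("bobB",(578,281),.014),("rip",(560,362),.012),("navy",(535,195),.05),("ochre",(465,170),.05),("drv",(415,178),.01)]: print(n,onz(t,np.array(u)*.64,z).round(3))
# target in tool frame: TCP now (.4783,-.3546), origin est (.4697,-.3649), heading 69.6
from scipy.spatial.transform import Rotation as Ro
R=Ro.from_rotvec([1.79819,-2.57342,-.00663]).as_matrix();print(R.round(4))
u=np.array([np.cos(np.radians(69.6)),np.sin(np.radians(69.6)),0])
print("to go",(R.T@(np.array([.4697,-.3649,.007])+.012*u-[.4783,-.3546,.2197])).round(4), np.degrees(np.arctan2(R[1,0],R[0,0])))
E
```

```text
[ 0.284 -0.441  0.075] [6.4 2.6]
[ 0.288 -0.451  0.095] [2.6 1.2]
[ 0.558 -0.453  0.103] [-1.9 -1.2]
[ 0.557 -0.458  0.124] [-3.9 -2.6]
bobA [ 0.554 -0.341  0.014]
bobB [ 0.538 -0.418  0.014]
rip [ 0.381 -0.376  0.012]
navy [ 0.701 -0.334  0.05 ]
ochre [ 0.752 -0.199  0.05 ]
drv [ 0.751 -0.104  0.01 ]
[[-3.439e-01 -9.390e-01 -4.200e-03]
 [-9.390e-01  3.438e-01  2.200e-03]
 [-6.000e-04  4.700e-03 -1.000e+00]]
to go [0.0008 0.0035 0.2127] -110.1118547746586
```

>>> carry_out:
  travel:
    - [0, 0.0035, 0.05]
    - [0.001, 0, 0.05]
    - [0, 0, 0.05]
    - [0, 0, 0.03]
    - [0, 0, 0.02]
    - [0, 0, 0.007]
    - [0, 0, 0.005]
    - [0, 0, 0]
    - [0, 0, 0]
    - [0, 0, 0]
  turn:
    - [0, 0, 0.3]
    - [0, 0, 0]
    - [0, 0, 0]
    - [0, 0, 0]
    - [0, 0, 0]
    - [0, 0, 0]
    - [0, 0, 0]
    - [0, 0, 0]
    - [0, 0, 0]
    - [0, 0, 0]
  gripper: [0.55, 0.55, 0.55, 0.55, 0.55, 0.55, 0.55, 0.55, 0.55, 0.55]

```text
clock: 5.2
tool_pos: [0.476, -0.3532, 0.0117]
ee_rot: [-1.79, 2.581, -0.002]
ft_force: [0.2, 0.0, -0.1]
finger_gap: 0.551
finger_force: 0.0
```

>>> carry_out:
  travel:
    - [0, 0, 0]
    - [0, 0, 0]
    - [0, 0, 0]
    - [0, 0, 0]
    - [0, 0, 0]
    - [0, 0, 0]
    - [0, 0, 0]
    - [0, 0, 0]
    - [0, 0, 0]
    - [0, 0, 0]
  turn:
    - [0, 0, 0]
    - [0, 0, 0]
    - [0, 0, 0]
    - [0, 0, 0]
    - [0, 0, 0]
    - [0, 0, 0]
    - [0, 0, 0]
    - [0, 0, 0]
    - [0, 0, 0]
    - [0, 0, 0]
  gripper: [0.45, 0.35, 0.28, 0.22, 0.18, 0.1, 0.1, 0.1, 0.1, 0.1]
  squeeze: 40

```text
clock: 6.45
tool_pos: [0.4757, -0.353, 0.011]
ee_rot: [-1.79, 2.582, 0.0]
ft_force: [-1.0, -0.1, -0.6]
finger_gap: 0.227
finger_force: 40.0
```

>>> carry_out:
  travel:
    - [0, 0, -0.01]
    - [0, 0, -0.02]
    - [0, 0, -0.03]
    - [0, 0, -0.03]
    - [0, 0, -0.03]
    - [0, 0, -0.03]
    - [0, 0, -0.03]
    - [0, 0, -0.01]
    - [0, 0, 0]
    - [0, 0, 0]
  turn:
    - [0, 0, 0]
    - [0, 0, 0]
    - [0, 0, 0]
    - [0, 0, 0]
    - [0, 0, 0]
    - [0, 0, 0]
    - [0, 0, 0]
    - [0, 0, 0]
    - [0, 0, 0]
    - [0, 0, 0]
  gripper: [0.1, 0.1, 0.1, 0.1, 0.1, 0.1, 0.1, 0.1, 0.1, 0.1]

```text
clock: 7.7
tool_pos: [0.4749, -0.3525, 0.1995]
ee_rot: [1.789, -2.581, -0.004]
ft_force: [0.3, -1.1, -1.1]
finger_gap: 0.227
finger_force: 40.0
```

```bash
python3 - <<'E'
from cell import observe,snapshot
from h import *
s=observe();print(s["tool_pos"],s["ee_rot"],s["finger_force"],s["ft_force"],s["ft_torque"])
d={n:snapshot(n) for n in("scene","top")};pickle.dump(d,open("v2.pkl","wb"))
d0=pickle.load(open("v0.pkl","rb"))
a=np.hstack([crop(d["top"],270,130,100,75,4),crop(d["scene"],150,180,100,75,4)])
b=np.hstack([crop(d0["top"],150,120,100,75,4),crop(d0["scene"],295,155,100,75,4)])
cv2.imwrite("pics/c3.png",np.vstack([a,b]))
E
```

```text
[ 0.47493374 -0.35251638  0.19947726] [ 1.78915918 -2.58097435 -0.00417618] 39.9996037222445 [ 0.26091459 -1.12123146 -1.0903711 ] [ 0.11221489 -0.05220074  0.00278811]
```

View pics/c3.png

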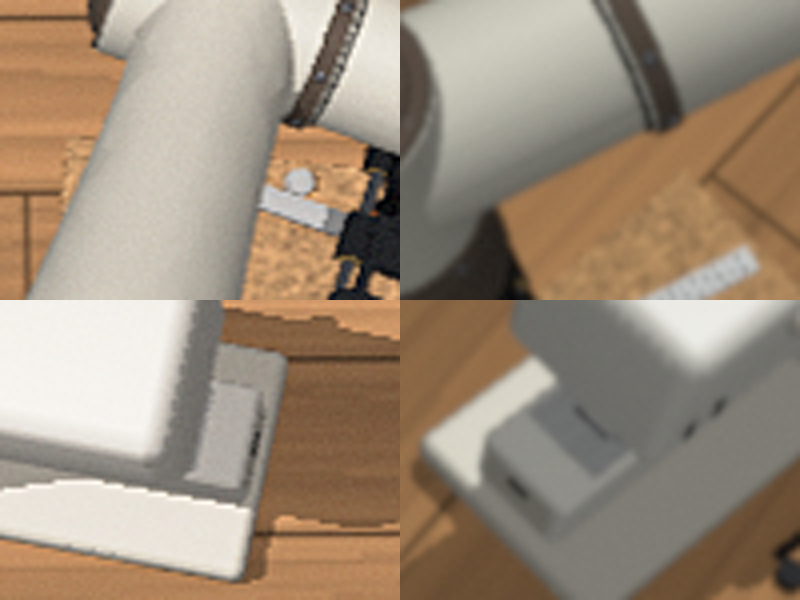

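```bash
python3 - <<'E'
from h import *
from scipy.optimize import least_squares
d=pickle.load(open("v0.pkl","rb"));s,t=d["scene"],d["top"]
T=lambda x,y:np.array((150+x/4-.4,120+(y-300)/4-.4)); S=lambda x,y:np.array((295+(x-400)/4-.4,155+(y-300)/4-.4))
def W(p,q): c,n=np.cos(p[2]),np.sin(p[2]);return np.array([p[0]+c*q[0]-n*q[1],p[1]+n*q[0]+c*q[1],q[2]])
def obs(p): 
    b=p[3]
    return [(t,T(261,386),(.039,-.07,.105)),(t,T(241,492),(-.039,-.07,.105)),(s,S(488,433),(-.039,-.07,.105)),(s,S(553,516),(.039,-.07,.105)),
    (t,T(288,353),(b+.18,-.075,.032)),(t,T(242,580),(b,-.075,.032)),(s,S(422,438),(b,-.075,.032))]
f=lambda p:np.concatenate([proj(c,W(p,q))-u for c,u,q in obs(p)])
r=least_squares(f,[.61,.12,-.17,-.09],loss="soft_l1",f_scale=.7)
print(r.x,np.degrees(r.x[2]));print(r.fun.reshape(-1,2).round(1))
E
```

```text
[ 0.61057553  0.12209972 -0.19866681 -0.08932099] -11.382769536843888
[[ 0.3  0. ]
 [-0.3 -0.4]
 [-1.8 -0.2]
 [ 2.6 -0.3]
 [ 0.5 -0.6]
 [-0.2 -0.3]
 [-1.6 -0.3]]
```

>>> carry_out:
  travel:
    - [0, 0, 0]
    - [0, 0, 0]
    - [-0.03, -0.006, 0]
    - [-0.04, -0.007, 0]
    - [-0.04, -0.007, 0]
    - [-0.04, -0.007, 0.02]
    - [-0.04, -0.007, 0.02]
    - [-0.04, -0.007, 0.02]
    - [-0.014, -0.003, 0.006]
    - [0, 0, 0]
  turn:
    - [0, 0, -5]
    - [0, 0, -4.7]
    - [0, 0, 0]
    - [0, 0, 0]
    - [0, 0, 0]
    - [0, 0, 0]
    - [0, 0, 0]
    - [0, 0, 0]
    - [0, 0, 0]
    - [0, 0, 0]
  gripper: [0.1, 0.1, 0.1, 0.1, 0.1, 0.1, 0.1, 0.1, 0.1, 0.1]

```text
clock: 9.05
tool_pos: [0.5647, -0.1211, 0.1342]
ee_rot: [2.003, -2.418, -0.001]
ft_force: [-0.0, -0.5, -0.7]
finger_gap: 0.224
finger_force: 40.0
```

```bash
python3 - <<'E'
from cell import observe,snapshot
from h import *
from scipy.spatial.transform import Rotation as Ro
s=observe();print(s["tool_pos"],s["ee_rot"],s["ft_force"],s["ft_torque"])
R=Ro.from_rotvec(s["ee_rot"]).as_matrix();print(R.round(4),np.degrees(np.arctan2(-R[1,0],-R[0,0])))
d={n:snapshot(n) for n in("scene","top")};pickle.dump(d,open("v3.pkl","wb"))
tip=s["tool_pos"]+R@[-.152,0,.008];jn=s["tool_pos"]+R@[-.022,0,.008]
print("tip",tip)
im=np.hstack([crop(d["top"],180,110,80,90,5),crop(d["scene"],230,140,80,90,5)])
for c,o in (("top",(180,110,0)),("scene",(230,140,400))):
    for X in (tip,jn): print(c,((proj(d[c],X)-o[:2]+.4)*5+[o[2],0]).round(0))
cv2.imwrite("pics/c4.png",im)
E
```

```text
[ 0.56465534 -0.12113306  0.13419349] [ 2.00278200e+00 -2.41830399e+00 -1.48037146e-03] [-0.01635392 -0.5119594  -0.66195758] [ 0.03613601 -0.09887319 -0.00266783]
[[-1.863e-01 -9.825e-01 -1.900e-03]
 [-9.825e-01  1.863e-01 -3.000e-04]
 [ 7.000e-04  1.800e-03 -1.000e+00]] 79.26152957942944
tip [0.59296205 0.02820254 0.12609348]
top [206. 219.]
top [434. 260.]
scene [848. 302.]
scene [656. 454.]
```

View pics/c4.png

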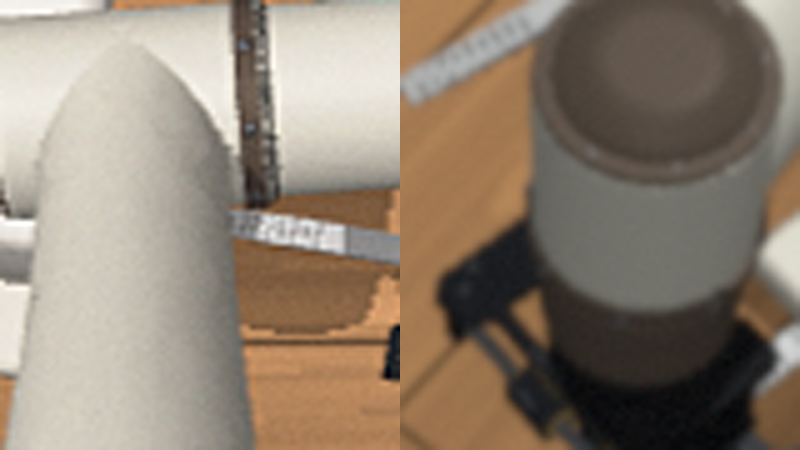

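The blade lies on the predicted line in the top view. The scene crop missed the tip, so I'll re-crop around it.

```bash
python3 - <<'E'
from h import *
d=pickle.load(open("v3.pkl","rb"));c=d["scene"]
cv2.imwrite("pics/c5.png",crop(c,290,150,100,75,8))
for X in([.593,.0282,.126],[.5687,-.0995,.126],[.5973,.0534,.105],[.6106,.122,.105]): print(((proj(c,X)-(290,150)+.4)*8).round(0))
E
```

```text
[236. 404.]
[-71. 647.]
[284. 387.]
[436. 267.]
```

View pics/c5.png

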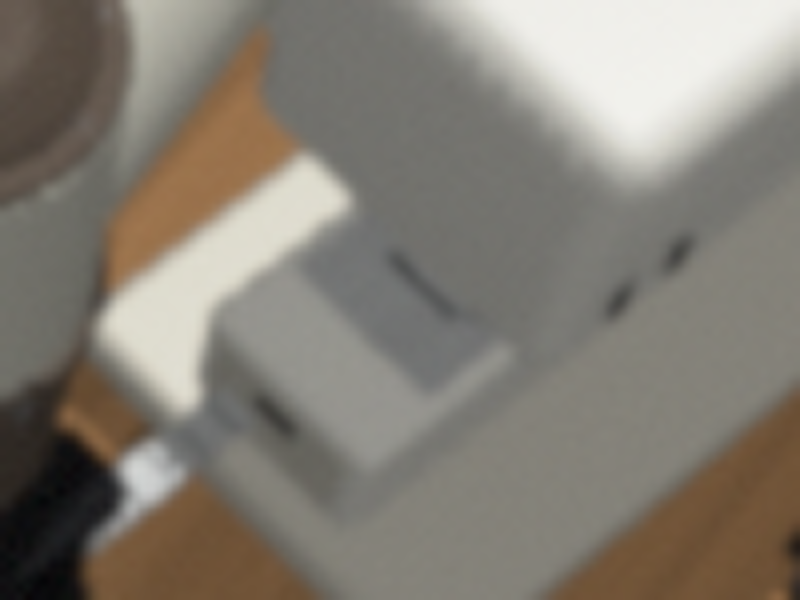

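>>> carry_out:
  travel:
    - [-0.02, 0, 0]
    - [-0.02, 0, 0]
    - [-0.02, 0, 0]
    - [0, 0, 0.006]
    - [0, 0, 0.006]
    - [0, 0, 0.002]
    - [0, 0, 0.002]
    - [0, 0, 0]
    - [0, 0, 0]
    - [0, 0, 0]
  turn:
    - [0, 0, 0]
    - [0, 0, 0]
    - [0, 0, 0]
    - [0, 0, 0]
    - [0, 0, 0]
    - [0, 0, 0]
    - [0, 0, 0]
    - [0, 0, 0]
    - [0, 0, 0]
    - [0, 0, 0]
  gripper: [0.1, 0.1, 0.1, 0.1, 0.1, 0.1, 0.1, 0.1, 0.1, 0.1]

```text
clock: 10.4
tool_pos: [0.5761, -0.0627, 0.1192]
ee_rot: [-2.002, 2.421, -0.0]
ft_force: [-0.6, 0.3, -0.7]
finger_gap: 0.225
finger_force: 40.0
```

```bash
cat > o.py <<'E'
from cell import observe
from h import *
s=observe();t=s["tool_pos"]
print(s["clock"],t.round(4),s["ee_rot"].round(4),s["ft_force"].round(2),s["ft_torque"].round(3),s["finger_force"])
a=np.radians(79.2);v=t[:2]-[.6106,.122]
print("TCP along",v@[np.cos(a),np.sin(a)],"lat",v@[np.sin(a),-np.cos(a)])
E
python3 o.py
```

```text
10.4 [ 0.5761 -0.0627  0.1192] [-2.0017e+00  2.4209e+00 -4.0000e-04] [-0.57  0.32 -0.7 ] [ 0.086 -0.039 -0.008] 39.99962445348501
TCP along -0.1879335051252595 lat 0.0007458104786621992
```

>>> carry_out:
  travel:
    - [0, 0, 0.001]
    - [0, 0, 0.001]
    - [0, 0, 0.001]
    - [0, 0, 0.001]
    - [0, 0, 0.0005]
    - [0, 0, 0.0005]
    - [0, 0, 0]
    - [0, 0, 0]
    - [0, 0, 0]
    - [0, 0, 0]
  turn:
    - [0, 0, 0]
    - [0, 0, 0]
    - [0, 0, 0]
    - [0, 0, 0]
    - [0, 0, 0]
    - [0, 0, 0]
    - [0, 0, 0]
    - [0, 0, 0]
    - [0, 0, 0]
    - [0, 0, 0]
  gripper: [0.1, 0.1, 0.1, 0.1, 0.1, 0.1, 0.1, 0.1, 0.1, 0.1]

```text
clock: 11.65
tool_pos: [0.576, -0.0627, 0.114]
ee_rot: [-2.002, 2.421, -0.0]
ft_force: [0.7, -0.2, -1.3]
finger_gap: 0.227
finger_force: 40.0
```

```bash
python3 o.py
```

```text
11.65 [ 0.576  -0.0627  0.114 ] [-2.0021e+00  2.4210e+00 -1.0000e-04] [ 0.7  -0.24 -1.34] [ 0.071 -0.05  -0.008] 39.99950548633933
TCP along -0.187867370874674 lat 0.0006252011964945831
```

>>> carry_out:
  travel:
    - [0, 0, 0.0005]
    - [0, 0, 0]
    - [0, 0, 0.0005]
    - [0, 0, 0]
    - [0, 0, 0.0005]
    - [0, 0, 0]
    - [0, 0, 0]
    - [0, 0, 0]
    - [0, 0, 0]
    - [0, 0, 0]
  turn:
    - [0, 0, 0]
    - [0, 0, 0]
    - [0, 0, 0]
    - [0, 0, 0]
    - [0, 0, 0]
    - [0, 0, 0]
    - [0, 0, 0]
    - [0, 0, 0]
    - [0, 0, 0]
    - [0, 0, 0]
  gripper: [0.1, 0.1, 0.1, 0.1, 0.1, 0.1, 0.1, 0.1, 0.1, 0.1]

```text
clock: 12.9
tool_pos: [0.5761, -0.0627, 0.1126]
ee_rot: [-2.002, 2.421, -0.0]
ft_force: [-0.2, 0.1, 0.5]
finger_gap: 0.224
finger_force: 40.0
```

```bash
python3 o.py
```

```text
12.9 [ 0.5761 -0.0627  0.1126] [-2.0021e+00  2.4209e+00 -3.0000e-04] [-0.16  0.06  0.5 ] [-0.016 -0.016 -0.067] 39.99995743855834
TCP along -0.18791149555761533 lat 0.0006912127227542016
```

>>> carry_out:
  travel:
    - [0, 0, 0.0005]
    - [0, 0, 0]
    - [0, 0, 0]
    - [0, 0, 0]
    - [0, 0, 0]
    - [0, 0, 0]
    - [0, 0, 0]
    - [0, 0, 0]
    - [0, 0, 0]
    - [0, 0, 0]
  turn:
    - [0, 0, 0]
    - [0, 0, 0]
    - [0, 0, 0]
    - [0, 0, 0]
    - [0, 0, 0]
    - [0, 0, 0]
    - [0, 0, 0]
    - [0, 0, 0]
    - [0, 0, 0]
    - [0, 0, 0]
  gripper: [0.1, 0.1, 0.1, 0.1, 0.1, 0.1, 0.1, 0.1, 0.1, 0.1]

```text
clock: 14.15
tool_pos: [0.5761, -0.0627, 0.1121]
ee_rot: [-2.002, 2.421, -0.0]
ft_force: [0.1, -2.5, 2.2]
finger_gap: 0.225
finger_force: 40.0
```

```bash
python3 o.py
```

```text
14.15 [ 0.5761 -0.0627  0.1121] [-2.002e+00  2.421e+00 -1.000e-04] [ 0.13 -2.52  2.21] [-0.071  0.005 -0.027] 40.00032115727663
TCP along -0.1878542063391541 lat 0.0006849727651537644
```

>>> carry_out:
  travel:
    - [-0.005, 0, 0]
    - [-0.005, 0, 0]
    - [-0.006, 0, 0]
    - [-0.006, 0, 0]
    - [-0.006, 0, 0]
    - [-0.006, 0, 0]
    - [-0.004, 0, 0]
    - [0, 0, 0]
    - [0, 0, 0]
    - [0, 0, 0]
  turn:
    - [0, 0, 0]
    - [0, 0, 0]
    - [0, 0, 0]
    - [0, 0, 0]
    - [0, 0, 0]
    - [0, 0, 0]
    - [0, 0, 0]
    - [0, 0, 0]
    - [0, 0, 0]
    - [0, 0, 0]
  gripper: [0.1, 0.1, 0.1, 0.1, 0.1, 0.1, 0.1, 0.1, 0.1, 0.1]

```text
clock: 15.4
tool_pos: [0.5835, -0.0247, 0.112]
ee_rot: [-2.001, 2.42, 0.0]
ft_force: [-0.4, 2.1, 3.6]
finger_gap: 0.227
finger_force: 40.0
```

```bash
python3 o.py
```

```text
15.4 [ 0.5835 -0.0247  0.112 ] [-2.0012e+00  2.4200e+00  3.0000e-04] [-0.36  2.12  3.65] [ 1.184 -0.068  0.055] 40.00079822726548
TCP along -0.14919902351458864 lat 0.0008306054927994939
```

>>> carry_out:
  travel:
    - [-0.001, 0, 0]
    - [-0.001, 0, 0]
    - [-0.001, 0, 0]
    - [-0.001, 0, 0]
    - [-0.001, 0, 0]
    - [0, 0, 0]
    - [0, 0, 0]
    - [0, 0, 0]
    - [0, 0, 0]
    - [0, 0, 0]
  turn:
    - [0, 0, 0]
    - [0, 0, 0]
    - [0, 0, 0]
    - [0, 0, 0]
    - [0, 0, 0]
    - [0, 0, 0]
    - [0, 0, 0]
    - [0, 0, 0]
    - [0, 0, 0]
    - [0, 0, 0]
  gripper: [0.1, 0.1, 0.1, 0.1, 0.1, 0.1, 0.1, 0.1, 0.1, 0.1]

```text
clock: 16.65
tool_pos: [0.5838, -0.0215, 0.1122]
ee_rot: [2.001, -2.42, 0.001]
ft_force: [-0.3, -2.5, 5.6]
finger_gap: 0.231
finger_force: 40.0
```

```bash
python3 o.py
```

```text
16.65 [ 0.5838 -0.0215  0.1122] [ 2.0007e+00 -2.4203e+00  9.0000e-04] [-0.3  -2.46  5.61] [-0.259 -0.036 -0.054] 40.00118762254715
TCP along -0.1459519405033461 lat 0.0005769972149150512
```

>>> carry_out:
  travel:
    - [-0.001, 0, 0]
    - [-0.001, 0, 0]
    - [-0.001, 0, 0]
    - [-0.001, 0, 0]
    - [-0.001, 0, 0]
    - [0, 0, 0]
    - [0, 0, 0]
    - [0, 0, 0]
    - [0, 0, 0]
    - [0, 0, 0]
  turn:
    - [0, 0, 0]
    - [0, 0, 0]
    - [0, 0, 0]
    - [0, 0, 0]
    - [0, 0, 0]
    - [0, 0, 0]
    - [0, 0, 0]
    - [0, 0, 0]
    - [0, 0, 0]
    - [0, 0, 0]
  gripper: [0.1, 0.1, 0.1, 0.1, 0.1, 0.1, 0.1, 0.1, 0.1, 0.1]

```text
clock: 17.9
tool_pos: [0.5848, -0.0166, 0.1123]
ee_rot: [2.001, -2.42, 0.001]
ft_force: [-0.9, -2.9, 6.0]
finger_gap: 0.228
finger_force: 40.0
```

```bash
python3 o.py
```

```text
17.9 [ 0.5848 -0.0166  0.1123] [ 2.0007e+00 -2.4202e+00  1.1000e-03] [-0.87 -2.95  6.01] [-0.294 -0.001  0.014] 40.00118577852845
TCP along -0.14103224688930305 lat 0.0005968749816055324
```

>>> carry_out:
  travel:
    - [-0.001, 0, 0]
    - [-0.001, 0, 0]
    - [-0.001, 0, 0]
    - [-0.001, 0, 0]
    - [-0.001, 0, 0]
    - [0, 0, 0]
    - [0, 0, 0]
    - [0, 0, 0]
    - [0, 0, 0]
    - [0, 0, 0]
  turn:
    - [0, 0, 0]
    - [0, 0, 0]
    - [0, 0, 0]
    - [0, 0, 0]
    - [0, 0, 0]
    - [0, 0, 0]
    - [0, 0, 0]
    - [0, 0, 0]
    - [0, 0, 0]
    - [0, 0, 0]
  gripper: [0.1, 0.1, 0.1, 0.1, 0.1, 0.1, 0.1, 0.1, 0.1, 0.1]

```text
clock: 19.15
tool_pos: [0.5857, -0.0117, 0.1123]
ee_rot: [2.001, -2.42, 0.001]
ft_force: [0.0, -2.4, 6.6]
finger_gap: 0.226
finger_force: 40.0
```

```bash
python3 o.py
```

```text
19.15 [ 0.5857 -0.0117  0.1123] [ 2.0007e+00 -2.4201e+00  1.2000e-03] [ 0.01 -2.43  6.56] [-0.366  0.091  0.031] 40.001340033486485
TCP along -0.13603922253274492 lat 0.0006076745046426122
```

>>> carry_out:
  travel:
    - [-0.001, 0, 0]
    - [-0.001, 0, 0]
    - [-0.001, 0, 0]
    - [-0.001, 0, 0]
    - [-0.001, 0, 0]
    - [0, 0, 0]
    - [0, 0, 0]
    - [0, 0, 0]
    - [0, 0, 0]
    - [0, 0, 0]
  turn:
    - [0, 0, 0]
    - [0, 0, 0]
    - [0, 0, 0]
    - [0, 0, 0]
    - [0, 0, 0]
    - [0, 0, 0]
    - [0, 0, 0]
    - [0, 0, 0]
    - [0, 0, 0]
    - [0, 0, 0]
  gripper: [0.1, 0.1, 0.1, 0.1, 0.1, 0.1, 0.1, 0.1, 0.1, 0.1]

```text
clock: 20.4
tool_pos: [0.5867, -0.0069, 0.1124]
ee_rot: [2.001, -2.42, 0.001]
ft_force: [-0.7, -3.8, 6.7]
finger_gap: 0.226
finger_force: 40.0
```

```bash
python3 o.py
```

```text
20.4 [ 0.5867 -0.0069  0.1124] [ 2.0008e+00 -2.4200e+00  1.4000e-03] [-0.67 -3.77  6.66] [-0.428  0.007  0.013] 40.001443130895495
TCP along -0.13109543678672309 lat 0.0006794044193759988
```

>>> carry_out:
  travel:
    - [-0.001, 0, 0]
    - [-0.001, 0, 0]
    - [-0.001, 0, 0]
    - [-0.001, 0, 0]
    - [-0.001, 0, 0]
    - [0, 0, 0]
    - [0, 0, 0]
    - [0, 0, 0]
    - [0, 0, 0]
    - [0, 0, 0]
  turn:
    - [0, 0, 0]
    - [0, 0, 0]
    - [0, 0, 0]
    - [0, 0, 0]
    - [0, 0, 0]
    - [0, 0, 0]
    - [0, 0, 0]
    - [0, 0, 0]
    - [0, 0, 0]
    - [0, 0, 0]
  gripper: [0.1, 0.1, 0.1, 0.1, 0.1, 0.1, 0.1, 0.1, 0.1, 0.1]

```text
clock: 21.65
tool_pos: [0.5876, -0.0021, 0.1125]
ee_rot: [2.001, -2.42, 0.002]
ft_force: [-0.5, -3.0, 6.1]
finger_gap: 0.226
finger_force: 40.0
```

```bash
python3 o.py
```

```text
21.65 [ 0.5876 -0.0021  0.1125] [ 2.0008e+00 -2.4199e+00  1.6000e-03] [-0.5  -3.02  6.08] [-0.504  0.084  0.035] 40.00129544176161
TCP along -0.12616329492183948 lat 0.0006959858390148198
```

>>> carry_out:
  travel:
    - [-0.001, 0, 0]
    - [-0.001, 0, 0]
    - [-0.001, 0, 0]
    - [-0.001, 0, 0]
    - [-0.001, 0, 0]
    - [0, 0, 0]
    - [0, 0, 0]
    - [0, 0, 0]
    - [0, 0, 0]
    - [0, 0, 0]
  turn:
    - [0, 0, 0]
    - [0, 0, 0]
    - [0, 0, 0]
    - [0, 0, 0]
    - [0, 0, 0]
    - [0, 0, 0]
    - [0, 0, 0]
    - [0, 0, 0]
    - [0, 0, 0]
    - [0, 0, 0]
  gripper: [0.1, 0.1, 0.1, 0.1, 0.1, 0.1, 0.1, 0.1, 0.1, 0.1]

```text
clock: 22.9
tool_pos: [0.5883, 0.002, 0.1127]
ee_rot: [2.0, -2.419, 0.002]
ft_force: [-1.8, -5.2, 7.1]
finger_gap: 0.226
finger_force: 40.0
```

```bash
python3 o.py
```

```text
22.9 [0.5883 0.002  0.1127] [ 1.9999e+00 -2.4187e+00  2.4000e-03] [-1.79 -5.16  7.09] [-1.256  0.251  0.044] 40.001589646562934
TCP along -0.12204338252640747 lat 0.0006082239123200501
```

>>> carry_out:
  travel:
    - [-0.001, 0, 0]
    - [-0.001, 0, 0]
    - [-0.001, 0, 0]
    - [0, 0, 0]
    - [0, 0, 0]
    - [0, 0, 0]
    - [0, 0, 0]
    - [0, 0, 0]
    - [0, 0, 0]
    - [0, 0, 0]
  turn:
    - [0, 0, 0]
    - [0, 0, 0]
    - [0, 0, 0]
    - [0, 0, 0]
    - [0, 0, 0]
    - [0, 0, 0]
    - [0, 0, 0]
    - [0, 0, 0]
    - [0, 0, 0]
    - [0, 0, 0]
  gripper: [0.1, 0.1, 0.1, 0.1, 0.1, 0.1, 0.1, 0.1, 0.1, 0.1]

```text
clock: 24.15
tool_pos: [0.5886, 0.0041, 0.1128]
ee_rot: [1.999, -2.418, 0.003]
ft_force: [-1.9, -8.5, 7.8]
finger_gap: 0.227
finger_force: 40.0
```

```bash
python3 o.py
```

```text
24.15 [0.5886 0.0041 0.1128] [ 1.9989 -2.4177  0.003 ] [-1.88 -8.47  7.84] [-2.024  0.279 -0.041] 40.00171699561179
TCP along -0.11991630186421603 lat 0.0004573540580906523
```

>>> carry_out:
  travel:
    - [-0.001, 0, 0]
    - [-0.001, 0, 0]
    - [-0.001, 0, 0]
    - [0, 0, 0]
    - [0, 0, 0]
    - [0, 0, 0]
    - [0, 0, 0]
    - [0, 0, 0]
    - [0, 0, 0]
    - [0, 0, 0]
  turn:
    - [0, 0, 0]
    - [0, 0, 0]
    - [0, 0, 0]
    - [0, 0, 0]
    - [0, 0, 0]
    - [0, 0, 0]
    - [0, 0, 0]
    - [0, 0, 0]
    - [0, 0, 0]
    - [0, 0, 0]
  gripper: [0.1, 0.1, 0.1, 0.1, 0.1, 0.1, 0.1, 0.1, 0.1, 0.1]

```text
clock: 25.4
tool_pos: [0.5886, 0.006, 0.1128]
ee_rot: [1.997, -2.417, 0.003]
ft_force: [-1.1, -11.6, 9.2]
finger_gap: 0.228
finger_force: 40.0
```

```bash
python3 o.py; python3 - <<'E'
from cell import snapshot
from h import *
d={n:snapshot(n) for n in("scene","top")};pickle.dump(d,open("v4.pkl","wb"))
cv2.imwrite("pics/c6.png",np.hstack([crop(d["scene"],290,150,80,90,5),crop(d["top"],190,120,80,90,5)]))
E
```

```text
25.4 [0.5886 0.006  0.1128] [ 1.9971 -2.4166  0.0033] [ -1.13 -11.61   9.19] [-3.056  0.331 -0.083] 40.001842863857746
TCP along -0.1181019384628265 lat 0.00016054615661561378
```

View pics/c6.png

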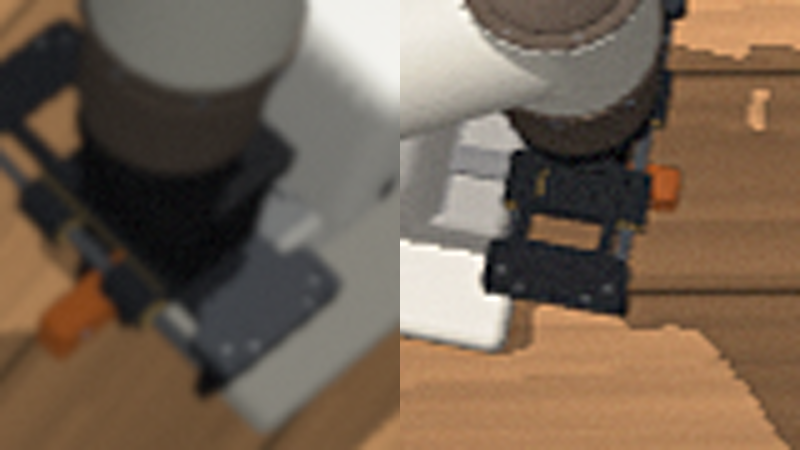

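```bash
python3 - <<'E'
from h import *
d=pickle.load(open("v4.pkl","rb"))
a=np.radians(79.2);u=np.array([np.cos(a),np.sin(a)]);l=np.array([u[1],-u[0]])
def m(X): v=X[:2]-[.6106,.122];return round(v@u*1e3,1),round(v@l*1e3,1),X.round(4)
pt=(190+280/5-.4,120+186/5-.4); ps=[(290+x/5-.4,150+y/5-.4) for x,y in((45,318),(72,352))]
for z in(.105,.121,.137): print(z,m(onz(d["top"],pt,z)))
print([m(onz(d["scene"],p,.137)) for p in ps])
print(m(tri(d["top"],pt,d["scene"],((ps[0][0]+ps[1][0])/2,(ps[0][1]+ps[1][1])/2))))
E
```

```text
0.105 (np.float64(-164.4), np.float64(8.6), array([ 0.5883, -0.0411,  0.105 ]))
0.121 (np.float64(-165.3), np.float64(4.6), array([ 0.5841, -0.0412,  0.121 ]))
0.137 (np.float64(-166.1), np.float64(0.5), array([ 0.5799, -0.0413,  0.137 ]))
[(np.float64(-164.3), np.float64(-2.9), array([ 0.5769, -0.0389,  0.137 ])), (np.float64(-166.5), np.float64(19.2), array([ 0.5982, -0.0452,  0.137 ]))]
(np.float64(-163.8), np.float64(4.2), array([ 0.584 , -0.0397,  0.1267]))
```

>>> carry_out:
  travel:
    - [-0.001, 0, 0]
    - [-0.001, 0, 0]
    - [-0.001, 0, 0]
    - [0, 0, 0]
    - [0, 0, 0]
    - [0, 0, 0]
    - [0, 0, 0]
    - [0, 0, 0]
    - [0, 0, 0]
    - [0, 0, 0]
  turn:
    - [0, 0, 0]
    - [0, 0, 0]
    - [0, 0, 0]
    - [0, 0, 0]
    - [0, 0, 0]
    - [0, 0, 0]
    - [0, 0, 0]
    - [0, 0, 0]
    - [0, 0, 0]
    - [0, 0, 0]
  gripper: [0.1, 0.1, 0.1, 0.1, 0.1, 0.1, 0.1, 0.1, 0.1, 0.1]

```text
clock: 26.75
tool_pos: [0.589, 0.0087, 0.1128]
ee_rot: [1.997, -2.416, 0.003]
ft_force: [-1.6, -11.2, 9.4]
finger_gap: 0.224
finger_force: 40.0
```

```bash
python3 o.py; python3 -c "
from cell import observe
s=observe();print(s['qpos'].round(3),s['effort'].round(2),s['joint_velocities'].round(4))"
```

```text
26.75 [0.589  0.0087 0.1128] [ 1.9966 -2.4161  0.0032] [ -1.57 -11.16   9.37] [-3.172  0.416  0.035] 40.00191525556147
TCP along -0.11536518046936368 lat -1.5825332771927217e-05
[ 0.292  0.425 -0.229  0.006 -0.923 -0.485] [ 7.010e+00 -3.317e+01  1.584e+01  6.900e-01  1.450e+00  2.000e-02] [-0.0016 -0.0001 -0.0014 -0.0011 -0.0007 -0.0004]
```

The drag has levelled off at about 11 N, so the blade is sliding snugly under the foot. The estimated lift is under 0.6 mm and the gauge is still, so I'm handing in.

```bash
python3 -c "
from cell import arm
print(arm.hand_in())"
```

```text
the job is handed in; nothing more can be done
None
```

I handed the job in with the gauge still gripped by its handle and its blade under the middle of the presser foot, about 37 mm past the sole's centre. Drag levelled off at about 11 N; I estimate the foot rose less than 0.6 mm. The hand-in call gave no verdict.

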